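# Put the closed containers back in their bench holders

## Robot

A 6-joint arm with a two-finger parallel gripper is mounted at the origin on a cart in front of the work surface, level with it; the furniture and walls round the work are solid. World frame = base frame: x ahead of the robot, y to its left, z up, the work surface at z = 0. Lengths are in m, angles in rad, forces in N, time in s.
With the tool pointing down it reaches from about 0.375 to 0.9 m from the base axis. Payload 3.1 kg.
Tool frame: the origin (TCP) lies between the finger pads; the fingertips stand 8 mm ahead of it and the grasp point (between the pads) lies 11 mm behind it; x points along the fingers, z is the direction in which the jaws open and shut, and the axes are right-handed (so a half turn about x gives the same grasp; the last joint's range is limited). The gripper opens to 85 mm and grips with 20 to 120 N. Pads are 22 mm wide; open, the fingers measure 114 mm over their backs; the gripper's body (76 mm by 85 mm) begins 54 mm behind the grasp point. The pads swing forward as they close: fully open they stand 13 mm farther back than shut.
Start: joints at [1.149, 0.527, 1.433, -0, 1.181, -0.178], TCP at [0.151, 0.607, 0.239] pointing down, gripper open.
Joint ranges: [-3.08, 3.08], [-0.75, 2.2], [0.22, 2.44], [-1.43, 4.57], [0, 2.65], [-2.85, 2.85]. Speed limits (rad/s): [2.79, 2.79, 3.14, 3.14, 3.14, 3.14].

## Interface

Orientations are given as a unit quaternion [w, x, y, z].
In Python, from plant import ctrl, cams, find_in, regions_of gives the robot as it stands.
- The arm moves only by the shell command python3 -m pendant 'ROWS'. ROWS is a JSON object of lists of equal length, an entry for each row: "grip": the finger opening in cm, from 0 to 8.54; "slide": the shift along the tool's x, y, z in cm, a list of three; "spin": the turn about the tool's x in degrees. A call has 1 to 5 rows; each row shifts and turns the pose as measured when the row begins, along the tool's axes as they then stand; what a row does not reach is not made up. A row lasts 1/8 s, in which the tool goes at most 62.5 mm and 10.7 degrees, less where a joint would pass 70% of its speed; a pose out of reach is approached as far as the arm can. A call with a gripper value outside its range is refused whole. The fingers move at their own pace and stop on an object; the grip force is fixed at half the most. Time passes only in rows, so rows that do not move let the fingers close. It gives the time, the measured TCP pose, the force and the opening at its end, in the units of the state.
- ctrl.sense(): the state, without advancing time (a new reading comes with each control period).
- cams.capture(name): name is "side" or "top"; returns a dict with "img" (384x512x3 uint8, red, green, blue), "fov_y" (degrees; the focal length in pixels is half the picture's height over the tangent of half this angle, whatever the lens; pixels are square), "cx", "cy" (the principal point, pixels), "rvec" (rotation vector, rad) and "tvec" (3), from world to camera coordinates, as OpenCV has them. Camera axes: x right, y down, z forward; pixel columns grow to the right and rows downward; lengths in m; the calibration is good to about 2 mm. A picture is of the moment at which its call begins. There is no depth.
- ctrl.close_job(): hands the job in, once; it reports no verdict.
Trained networks look in the newest picture that a camera, given by its name, has taken for a name from the list of things; names that differ only in an ending like _2 or _b are one class to them, and where a whole thing is asked for, a point or a joint stands for the part that bears it (a point fixed in the world has none). Each returns a list of dicts, best first, with "confidence" (0 to 1); they miss things now and then, are a little off and sometimes report something else, mostly with a low value. They report only what shows in the picture. A call takes as long as a camera call. They do not tell look-alikes from the thing itself.
- find_in(camera, thing): "xyz" ([x, y, z] in m, in world coordinates, good to about 4 mm: the middle of the surface that is visible of it).
- regions_of(camera, thing): "mask" (384x512 bool, what is visible of it).
The state is a dict: "time_s": time; "joint_pos": joint angles; "qvel": joint speeds; "tau": joint torques, N m; "tcp_pos": TCP position; "eef_rot": TCP orientation; "ft_force": force on the tool from outside, world axes, zero at the start; "torque": the same for the moment, N m; "grip_width": finger opening in m.
Only numpy, scipy, OpenCV 4.12 (cv2) and the standard library are available. Lean on these libraries where they do the work, as an engineer would, in place of code of your own. Each camera call takes 0.05 s, during which the arm holds its last target. There are 200 camera calls.

## Task

Put the four closed containers that stand out on the open worktop away, each into the grey holder made for its shape: the brown jar in the wide round one, the vial in the small round one, the clear square box in the square one and the slide box in the oblong one. They hold glass, so keep them upright and set each down flat on its holder's floor, without dropping it. Leave the rubber stopper and the brass fitting where they are; the bottles and jars along the back wall are none of this job, and mind the wall shelf that hangs over the back of the worktop when lifting.

Things in the scene. Friction and masses are not known exactly. Their poses are not given: they have to be found in the camera images.
- brown_jar: Brown glass jar with a black screw cap, standing on the open worktop: 56 mm in diameter, 75 mm tall, about 0.11 kg. Origin: centre of its underside, z up.
- cap_vial: Small clear empty vial with a whitish cap, standing: 23 mm in diameter, 56 mm tall, about 20 g. Origin: centre of its underside, z up.
- clear_box: Upright clear square box with a whitish lid: 36 x 36 mm, 62 mm tall, about 30 g. Origin: centre of its underside, z up. x and y along its sides.
- glass_slides: Low oblong plain whitish closed box of glass slides: 30 mm along its x, 82 mm along its y, 28 mm tall, about 60 g. Origin: centre of its underside, z up.
- wide_round_holder: Wide round shallow grey holder with a cork-brown floor for the brown jar: outside 80 mm in diameter, inside 72 mm, rim 12 mm above the worktop, inner floor 4 mm above the worktop. Fixed to the worktop. Origin: centre of its underside on the worktop, z up.
- small_round_holder: Small round shallow grey holder with a cork-brown floor for the vial: outside 47 mm in diameter, inside 39 mm, rim 12 mm above the worktop, inner floor 4 mm above the worktop. Fixed to the worktop. Origin: centre of its underside on the worktop, z up.
- square_holder: Square shallow grey holder with a cork-brown floor for the clear square box: outside 62 x 62 mm, inside 54 x 54 mm, rim 12 mm above the worktop, inner floor 4 mm above the worktop. x and y along its sides. Fixed to the worktop. Origin: centre of its underside on the worktop, z up.
- long_holder: Oblong shallow grey holder with a cork-brown floor for the slide box: outside 56 mm along its x and 108 mm along its y, inside 48 x 100 mm, rim 10 mm above the worktop, inner floor 4 mm above the worktop. Fixed to the worktop. Origin: centre of its underside on the worktop, z up.
- rubber_stopper: Bystander: loose black rubber stopper, 33 mm in diameter, 28 mm tall; stays where it is. Origin: centre of its underside, z up.
- pipe_union: Bystander: loose brass pipe fitting standing on end, about 23 x 20 mm, 34 mm tall; stays where it is. Origin: centre of its underside, z up.
There are look-alikes about, which are no part of the job. What is meant by the brown_jar is not green, and is the smaller of those in its own colour. Leave any red look-alike of the cap_vial alone.

How it is judged:
By the outcome, as a careful person would: the job done as asked, in the order asked, and still so for the second after the job is handed in, with the robot touching nothing.
It also fails if it takes over 102 s, if anything falls off the work surface, if the arm or the gripper's body presses on something with over 40 N, if the wrist force passes 120 N, or if a joint passes its speed limit or range.

## Working session

There is one attempt and no reset: what is moved stays moved. The work goes in short steps, Python scripts to look and compute and a shell command to move; the robot and the scene stay as the last step left them, time stands still between calls to the robot, and variables do not carry over. Pictures are saved under pics/ and viewed, on a budget of 14 in all, crops included, one or two more only if the job needs it, and the job is handed in when it is done.

```bash
ls; mkdir -p pics; python3 - <<'E'
from plant import ctrl,cams,find_in,regions_of
import cv2
for n in("top","side"):
    c=cams.capture(n); cv2.imwrite(f"pics/{n}0.png",cv2.resize(c["img"][:,:,::-1],(800,600)))
    print(n,c["fov_y"],c["cx"],c["cy"],c["rvec"],c["tvec"])
    for t in "brown_jar cap_vial clear_box glass_slides wide_round_holder small_round_holder square_holder long_holder rubber_stopper pipe_union".split():
        print(t,[([round(float(v),3) for v in d["xyz"]],round(d["confidence"],2)) for d in find_in(n,t)][:5])
s=ctrl.sense();print(s["time_s"],s["tcp_pos"],s["eef_rot"],s["ft_force"])
E
```

```text
pics
top 45.62363211970262 256.49256942005377 189.0270177190175 [ 2.15858557 -2.20239707  0.12005345] [-0.03681693  0.52373886  1.47626426]
brown_jar [([0.579, 0.313, 0.097], 0.81), ([0.443, 0.067, 0.072], 0.71)]
cap_vial [([0.489, 0.252, 0.057], 0.61)]
clear_box []
glass_slides [([0.566, 0.194, 0.031], 0.56)]
wide_round_holder [([0.441, -0.075, -0.0], 0.61)]
small_round_holder [([0.569, -0.37, 0.002], 0.66)]
square_holder [([0.582, -0.159, 0.008], 0.57)]
long_holder [([0.423, -0.272, 0.011], 0.67)]
rubber_stopper [([0.44, -0.078, 0.003], 0.5), ([0.65, -0.097, 0.026], 0.44)]
pipe_union []
side 43.623645493639884 244.72928087737648 189.65296330566184 [ 0.18761765 -2.66436633  1.4635692 ] [0.50158387 0.0760051  1.12954499]
brown_jar [([0.382, 0.196, 0.057], 0.77), ([0.583, 0.343, 0.072], 0.6), ([0.444, 0.09, 0.053], 0.59)]
cap_vial [([0.491, 0.265, 0.037], 0.8), ([0.358, 0.299, 0.038], 0.72), ([0.426, 0.273, 0.036], 0.57)]
clear_box [([0.565, 0.011, 0.04], 0.66)]
glass_slides [([0.563, 0.198, 0.028], 0.65)]
wide_round_holder [([0.438, -0.09, 0.002], 0.72), ([0.562, 0.201, 0.026], 0.72)]
small_round_holder [([0.57, -0.368, 0.011], 0.42)]
square_holder [([0.584, -0.159, 0.006], 0.63)]
long_holder [([0.434, -0.266, 0.006], 0.83), ([0.657, 0.076, 0.024], 0.55)]
rubber_stopper [([0.645, -0.087, 0.026], 0.49), ([0.561, 0.197, 0.027], 0.46)]
pipe_union []
1.1 [0.15084827 0.60651222 0.23931157] [ 0.55708881 -0.4354959   0.557085    0.43549016] [-0.29358429 -0.34483192  0.52721255]
```

View pics/top0.png

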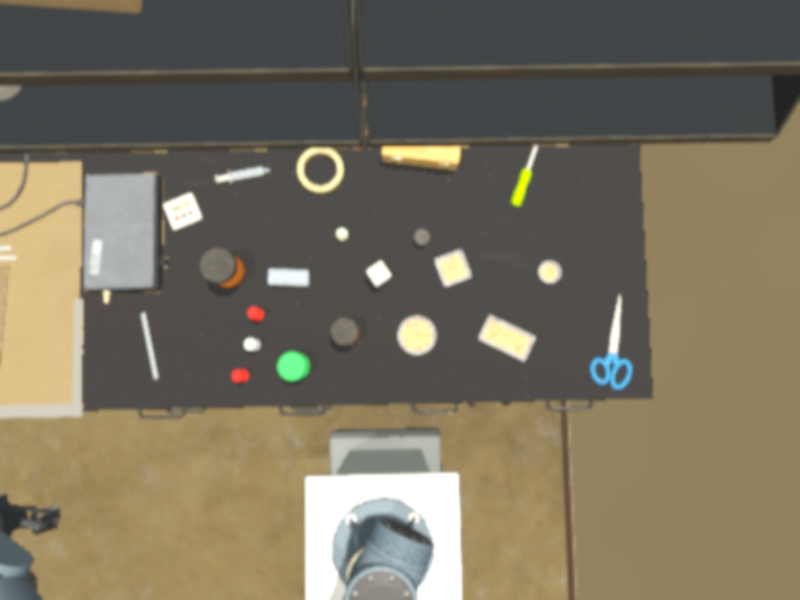

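View pics/side0.png

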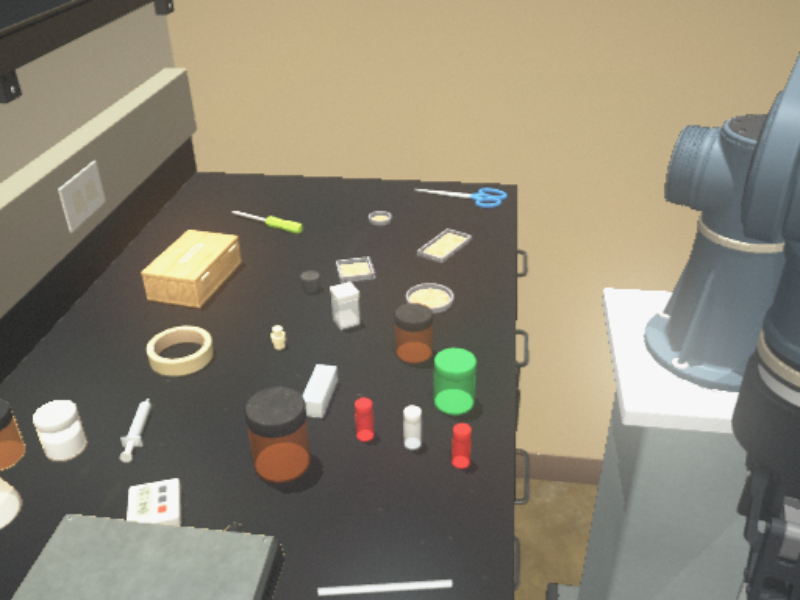

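Top view (800x600): jar (344,332), white vial (250,344) between two red ones, clear box (378,273), slides (288,277). Holders: wide (417,335), square (453,267), oblong (507,338), small (550,271). The decoys are the larger brown jar (222,268) and the green jar (293,366). Next I fit the models to the masks.

```bash
cat > h.py <<'E'
import numpy as np,cv2
from scipy.optimize import minimize
from scipy.spatial.transform import Rotation as R
from plant import ctrl,cams,find_in,regions_of
def K(c):
    f=192/np.tan(np.radians(c["fov_y"]/2)); return np.array([[f,0,c["cx"]],[0,f,c["cy"]],[0,0,1]])
def proj(c,P): return cv2.projectPoints(np.asarray(P,float),np.array(c["rvec"]),np.array(c["tvec"]),K(c),None)[0][:,0]
def model(n,x,y,a):
    sh={"brown_jar":(.056,0,.075),"cap_vial":(.023,0,.056),"clear_box":(.036,.036,.062),"glass_slides":(.030,.082,.028),
     "wide_round_holder":(.08,0,.012),"small_round_holder":(.047,0,.012),"square_holder":(.062,.062,.012),"long_holder":(.056,.108,.010)}[n]
    if sh[1]: p=np.array([[1,1],[1,-1],[-1,-1],[-1,1]])*np.array(sh[:2])/2
    else: t=np.linspace(0,2*np.pi,40); p=np.c_[np.cos(t),np.sin(t)]*sh[0]/2
    p=p@np.array([[np.cos(a),np.sin(a)],[-np.sin(a),np.cos(a)]])+[x,y]
    return np.r_[np.c_[p,0*p[:,0]],np.c_[p,0*p[:,0]+sh[2]]],sh[1]>0
def fit(n,guess,views,tol=.05):
    use=[]
    for cn,c in views.items():
        best=None
        for d in regions_of(cn,n):
            m=d["mask"]; 
            if m.sum()<10: continue
            ce=np.argwhere(m).mean(0)[::-1]; e=np.hypot(*(ce-proj(c,model(n,*guess,0)[0]).mean(0)))
            if best is None or e<best[0]: best=(e,m)
        if best and best[0]<15: use.append((cn,c,best[1]))
    def iou(v,cm):
        hull=cv2.convexHull((proj(cm[1],model(n,*v)[0])*64+32*0).astype(np.float32)).astype(np.int32)
        # 4x supersample
        im=np.zeros((1536,2048),np.uint8); cv2.fillConvexPoly(im,((hull/64+.5)*4*16-8).astype(np.int32),1,shift=4)
        M=cv2.resize(cm[2].astype(np.uint8),(2048,1536),interpolation=cv2.INTER_NEAREST)
        return (im&M).sum()/(im|M).sum()
    def run(ms):
        r=None
        for a in ([0,.4,.8,1.2,1.6,2.0,2.4,2.8] if model(n,0,0,0)[1] else [0]):
            q=minimize(lambda v:-sum(iou((v[0]/100,v[1]/100,v[2]/3),m) for m in ms)/len(ms),[guess[0]*100,guess[1]*100,a*3],method="Nelder-Mead",
              options=dict(maxfev=120,initial_simplex=np.array([[guess[0]*100+i,guess[1]*100+j,a*3+k] for i,j,k in((0,0,0),(.7,0,0),(0,.7,0),(0,0,.6))])))
            if r is None or q.fun<r.fun: r=q
        return np.round([r.x[0]/100,r.x[1]/100,np.degrees(r.x[2]/3)%180],4),round(-r.fun,3)
    return [([m[0] for m in ms],)+run(ms) for ms in ([use]+[[u] for u in use] if len(use)>1 else [use]) if ms]
def to(p,jaw=None):
    "slide cm in tool axes and spin deg to TCP p, jaw direction (deg, world)"
    s=ctrl.sense(); r=R.from_quat(np.roll(s["eef_rot"],-1)).as_matrix()
    z=r[:,2]; now=np.degrees(np.arctan2(z[1],z[0]))
    print("t",round(s["time_s"],1),"tcp",np.round(s["tcp_pos"],4),"jaw",round(now,1),"w",round(s["grip_width"],4),"ft",np.round(s["ft_force"],1),"j6",round(s["joint_pos"][5],2))
    if jaw is not None:
        d=(jaw-now+90)%180-90; print("spin (tool x down):",round(-d*np.sign(-r[2,0]),1)); r=R.from_euler("z",d,degrees=True).as_matrix()@r
    print("slide after spin",np.round(r.T@(np.array(p)-s["tcp_pos"])*100,2))
E
python3 - <<'E'
from h import *
v={n:cams.capture(n) for n in("top","side")}
for n,g in dict(brown_jar=(.443,.075),cap_vial=(.426,.273),clear_box=(.565,.008),glass_slides=(.565,.197),wide_round_holder=(.441,-.08),small_round_holder=(.569,-.37),square_holder=(.582,-.159),long_holder=(.428,-.27)).items():
    for q in fit(n,g,v): print(n,*q)
to([.443,.075,.2],90)
E
```

```text
brown_jar ['top', 'side'] [0.4472 0.0698 1.5234] 0.905
brown_jar ['top'] [4.472000e-01 6.990000e-02 1.769607e+02] 0.911
brown_jar ['side'] [0.4491 0.0677 4.7035] 0.907
cap_vial ['top', 'side'] [ 0.4278  0.2644 15.2755] 0.864
cap_vial ['top'] [ 0.4262  0.2642 15.877 ] 0.841
cap_vial ['side'] [0.4281 0.2638 7.5414] 0.928
clear_box ['top', 'side'] [ 5.68800e-01 -1.50000e-03  2.14457e+01] 0.759
clear_box ['top'] [ 5.659000e-01 -2.000000e-04  1.016859e+02] 0.622
clear_box ['side'] [ 5.69300e-01 -3.30000e-03  1.12626e+02] 0.917
glass_slides ['top', 'side'] [  0.5665   0.1886 179.3092] 0.826
glass_slides ['top'] [  0.5633   0.1861 178.8739] 0.869
glass_slides ['side'] [  0.5671   0.1886 179.7357] 0.833
wide_round_holder ['top', 'side'] [ 0.439  -0.0784 11.3485] 0.828
wide_round_holder ['top'] [ 0.4386 -0.0784  3.8315] 0.934
wide_round_holder ['side'] [ 0.4412 -0.0824  9.533 ] 0.735
small_round_holder ['top'] [ 0.5683 -0.3666  5.6633] 0.924
square_holder ['top', 'side'] [  0.5827  -0.1594 108.6248] 0.93
square_holder ['top'] [ 0.5817 -0.1595 19.6034] 0.943
square_holder ['side'] [  0.5836  -0.1589 109.2244] 0.936
long_holder ['top', 'side'] [  0.4301  -0.2688 153.3453] 0.876
long_holder ['top'] [  0.4292  -0.2686 152.8493] 0.947
long_holder ['side'] [  0.4344  -0.27   155.8344] 0.841
t 2.0 tcp [0.1508 0.6065 0.2393] jaw 76.0 w 0.0856 ft [ 0.  -0.9 -0. ] j6 -0.18
spin (tool x down): -14.0
slide after spin [  3.93 -29.22 -53.15]
```

```bash
python3 -c "
from h import *
to([.4475,.069,.16])"
```

```text
t 2.0 tcp [0.1508 0.6065 0.2393] jaw 76.0 w 0.0856 ft [ 0.  -0.9 -0. ] j6 -0.18
slide after spin [  7.93 -41.77 -45.  ]
```

```bash
python3 -m pendant '{"grip":[8.5,8.5,8.5,8.5,8.5],"slide":[[0.3,-3.5,-3.8],[0.3,-3.5,-3.8],[0.3,-3.5,-3.8],[0.3,-3.5,-3.8],[0.3,-3.5,-3.8]],"spin":[0,0,0,0,0]}'
python3 -m pendant '{"grip":[8.5,8.5,8.5,8.5,8.5],"slide":[[0.3,-3.5,-3.8],[0.3,-3.5,-3.8],[0.3,-3.5,-3.8],[0.3,-3.5,-3.8],[0.3,-3.5,-3.8]],"spin":[0,0,0,0,0]}'
python3 -c "
from h import *
to([.4475,.069,.16])"
```

```text
time_s: 2.62
tcp_pos: [0.2781, 0.3786, 0.2243]
eef_rot: [0.558, -0.437, 0.553, 0.438]
ft_force: [-0.0, 0.4, 0.6]
grip_width: 0.0851
time_s: 3.25
tcp_pos: [0.4091, 0.1461, 0.21]
eef_rot: [0.56, -0.438, 0.55, 0.438]
ft_force: [0.7, 1.4, -0.2]
grip_width: 0.0849
t 3.2 tcp [0.4091 0.1461 0.21  ] jaw 76.5 w 0.0849 ft [ 0.7  1.4 -0.2] j6 -1.26
slide after spin [ 4.98 -5.49 -6.66]
```

```bash
cat >> h.py <<'E'
_to=to
def to(p,jaw=None):
    r=R.from_quat(np.roll(ctrl.sense()["eef_rot"],-1)).as_matrix(); print("toolx",np.round(r[:,0],3)); _to(p,jaw)
E
python3 -m pendant '{"grip":[8.5,8.5,8.5,8.5],"slide":[[1.5,-2.7,-3.3],[1.5,-2.7,-3.3],[1,0,0],[0,0,0]],"spin":[0,0,0,0]}'
python3 -c "
from h import *
to([.4475,.069,.034])"
```

```text
time_s: 3.75
tcp_pos: [0.4514, 0.0638, 0.1697]
eef_rot: [0.563, -0.438, 0.55, 0.434]
ft_force: [1.2, 0.4, -0.3]
grip_width: 0.085
toolx [ 0.017  0.008 -1.   ]
t 3.8 tcp [0.4514 0.0638 0.1697] jaw 76.1 w 0.085 ft [ 1.2  0.4 -0.3] j6 -1.45
slide after spin [13.57  0.71  0.25]
```

```bash
python3 -m pendant '{"grip":[8.5,8.5,8.5,8.5,8.5],"slide":[[3,0.4,0.1],[3,0.3,0.1],[3,0,0],[2.5,0,0],[1.4,0,0]],"spin":[0,0,0,0,0]}'
python3 -c "
from h import *
to([.4475,.069,.034])
c=cams.capture('side'); cv2.imwrite('pics/s1.png',cv2.resize(c['img'][120:300,150:390,::-1],(720,540)))"
```

```text
time_s: 4.38
tcp_pos: [0.4489, 0.0741, 0.0413]
eef_rot: [0.564, -0.442, 0.546, 0.435]
ft_force: [-0.9, 1.0, 0.3]
grip_width: 0.085
toolx [ 0.026  0.008 -1.   ]
t 4.4 tcp [0.4489 0.0741 0.0413] jaw 76.7 w 0.085 ft [-0.9  1.   0.3] j6 -1.45
slide after spin [ 0.72  0.03 -0.54]
```

View pics/s1.png

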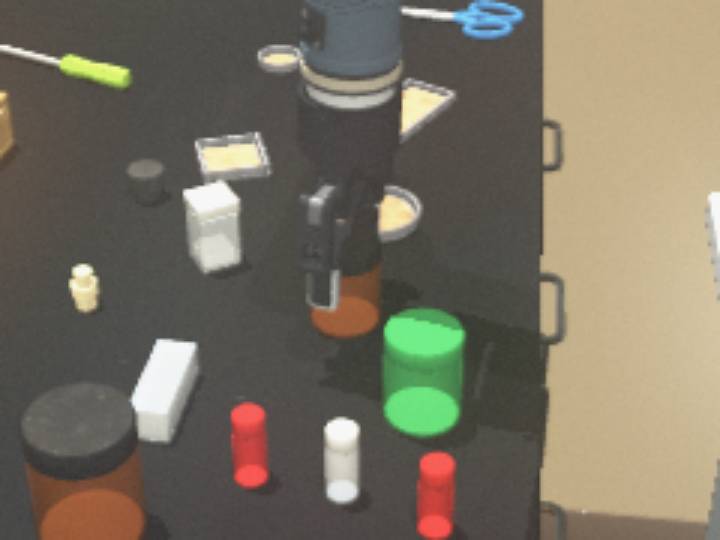

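```bash
python3 -m pendant '{"grip":[8.5,8.5,5,5,5],"slide":[[0.5,0,-0.5],[0,0,0],[0,0,0],[0,0,0],[0,0,0]],"spin":[0,0,0,0,0]}'
python3 -m pendant '{"grip":[4.5,4.5,4.5],"slide":[[0,0,0],[0,0,0],[0,0,0]],"spin":[0,0,0]}'
python3 -c "
from h import *
to([.439,-.0784,.13])"
```

```text
time_s: 5.05
tcp_pos: [0.4486, 0.0695, 0.0376]
eef_rot: [0.564, -0.443, 0.545, 0.435]
ft_force: [0.1, -0.2, -1.3]
grip_width: 0.0549
time_s: 5.42
tcp_pos: [0.4488, 0.0694, 0.0377]
eef_rot: [0.564, -0.443, 0.545, 0.434]
ft_force: [0.3, -0.1, -0.6]
grip_width: 0.0554
toolx [ 0.029  0.008 -1.   ]
t 5.4 tcp [0.4488 0.0694 0.0377] jaw 76.7 w 0.0554 ft [ 0.3 -0.1 -0.6] j6 -1.46
slide after spin [ -9.37  -2.7  -14.47]
```

```bash
python3 -m pendant '{"grip":[4.5,4.5,4.5,4.5,4.5],"slide":[[-2.5,0,0],[-2.5,0,0],[0,-0.7,-3.6],[0,-0.7,-3.6],[0,-0.7,-3.6]],"spin":[0,0,0,0,0]}'
python3 -m pendant '{"grip":[4.5,4.5,4.5],"slide":[[0,-0.6,-3.6],[0,0,0],[0,0,0]],"spin":[0,0,0]}'
python3 -c "
from h import *
to([.439,-.0784,.0425])"
```

```text
time_s: 6.05
tcp_pos: [0.4426, -0.0414, 0.0878]
eef_rot: [0.563, -0.445, 0.543, 0.436]
ft_force: [-0.1, -0.7, -1.3]
grip_width: 0.0548
time_s: 6.42
tcp_pos: [0.4404, -0.0809, 0.0873]
eef_rot: [0.564, -0.444, 0.544, 0.435]
ft_force: [0.3, 0.2, -1.3]
grip_width: 0.0545
toolx [ 0.029  0.007 -1.   ]
t 6.4 tcp [ 0.4404 -0.0809  0.0873] jaw 76.8 w 0.0545 ft [ 0.3  0.2 -1.3] j6 -1.82
slide after spin [4.47 0.31 0.15]
```

```bash
python3 -m pendant '{"grip":[4.5,4.5,4.5,4.5,4.5],"slide":[[1.5,0.1,0.1],[1.5,0.1,0.1],[0.9,0,0],[0.3,0,0],[0,0,0]],"spin":[0,0,0,0,0]}'
python3 -c "
from h import *
to([.439,-.0784,.0417])"
```

```text
time_s: 7.05
tcp_pos: [0.4398, -0.0739, 0.0444]
eef_rot: [0.562, -0.445, 0.543, 0.437]
ft_force: [1.2, 0.0, -1.7]
grip_width: 0.055
toolx [ 0.028  0.008 -1.   ]
t 7.0 tcp [ 0.4398 -0.0739  0.0444] jaw 77.2 w 0.055 ft [ 1.2  0.  -1.7] j6 -1.82
slide after spin [ 0.27 -0.02 -0.46]
```

```bash
python3 -m pendant '{"grip":[4.5,4.5,4.5,4.5],"slide":[[0,0,-0.4],[0.2,0,0],[0.2,0,0],[0,0,0]],"spin":[0,0,0,0]}'
python3 -m pendant '{"grip":[4.5,4.5],"slide":[[0.15,0,0],[0,0,0]],"spin":[0,0]}'
```

```text
time_s: 7.55
tcp_pos: [0.4397, -0.0783, 0.0413]
eef_rot: [0.563, -0.446, 0.543, 0.436]
ft_force: [-0.2, 0.0, -1.0]
grip_width: 0.0549
time_s: 7.8
tcp_pos: [0.4398, -0.0784, 0.0415]
eef_rot: [0.563, -0.446, 0.542, 0.436]
ft_force: [0.4, -0.9, -1.7]
grip_width: 0.0543
```

```bash
python3 -m pendant '{"grip":[4.5,4.5],"slide":[[0.3,0,0],[0,0,0]],"spin":[0,0]}'
python3 -m pendant '{"grip":[4.5],"slide":[[0.3,0,0]],"spin":[0]}'
```

```text
time_s: 8.05
tcp_pos: [0.4404, -0.0784, 0.0417]
eef_rot: [0.564, -0.448, 0.542, 0.434]
ft_force: [0.0, -0.4, -1.6]
grip_width: 0.0548
time_s: 8.18
tcp_pos: [0.441, -0.0785, 0.0408]
eef_rot: [0.564, -0.449, 0.541, 0.434]
ft_force: [-4.4, 2.7, 53.0]
grip_width: 0.0548
```

```bash
python3 -m pendant '{"grip":[4.5,6,7,8,8.5],"slide":[[-0.05,0,0],[0,0,0],[0,0,0],[0,0,0],[0,0,0]],"spin":[0,0,0,0,0]}'
python3 -m pendant '{"grip":[8.5,8.5,8.5,8.5,8.5],"slide":[[-2,0,0],[-3,0,0],[-4,0,0],[-2,0,0],[0,0,0]],"spin":[0,0,0,0,0]}'
python3 -c "
from h import *
c=cams.capture('side'); cv2.imwrite('pics/s2.png',cv2.resize(c['img'][100:300,150:390,::-1],(720,600)))
v={'side':c}
print(fit('brown_jar',(.439,-.078),v))
to([.4275,.264,.13],108)"
```

```text
time_s: 8.8
tcp_pos: [0.4413, -0.0788, 0.0407]
eef_rot: [0.564, -0.449, 0.541, 0.433]
ft_force: [0.3, -0.5, -0.4]
grip_width: 0.0849
time_s: 9.43
tcp_pos: [0.4364, -0.079, 0.1521]
eef_rot: [0.564, -0.447, 0.542, 0.435]
ft_force: [0.1, -0.4, -0.0]
grip_width: 0.0851
[(['side'], array([ 0.4451, -0.0869,  3.1105]), np.float64(0.879))]
toolx [ 0.032  0.007 -0.999]
t 9.5 tcp [ 0.4355 -0.0786  0.1507] jaw 77.2 w 0.085 ft [-1.   0.3  0.6] j6 -1.82
spin (tool x down): -30.8
slide after spin [ 2.81 -9.75 32.8 ]
```

View pics/s2.png

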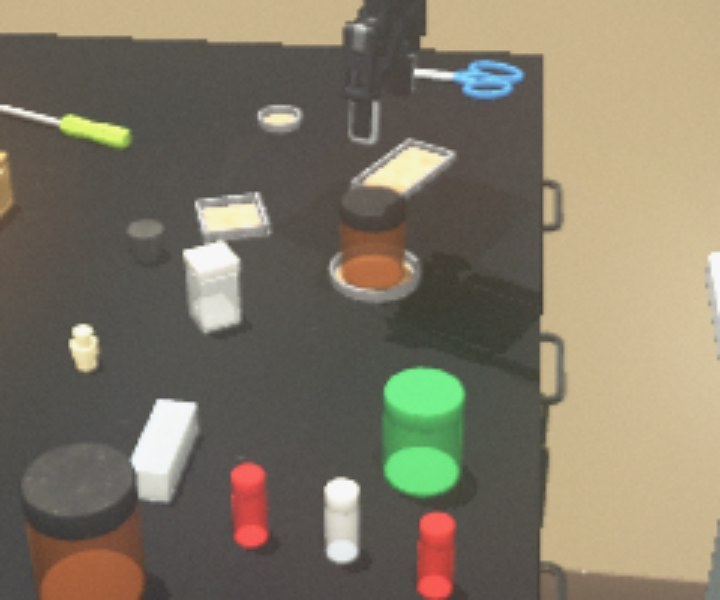

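The jar stands in the wide holder at about (372,270). Next is the vial.

```bash
python3 -m pendant '{"grip":[6,6,6,6,6],"slide":[[0,0,0],[0,0,0],[0,0,0],[0,-2,5],[0,-2,5]],"spin":[-10,-10,-10,0,0]}'
python3 -m pendant '{"grip":[6,6,6,6,6],"slide":[[0,-1.5,5],[0,-1.5,5],[0,-1.5,5],[0,-1.5,5],[0,0,0]],"spin":[0,0,0,0,0]}'
python3 -c "
from h import *
to([.4275,.264,.03],108)"
```

```text
time_s: 10.15
tcp_pos: [0.441, 0.0283, 0.1452]
eef_rot: [-0.425, 0.575, -0.41, -0.567]
ft_force: [0.8, -0.1, 0.4]
grip_width: 0.0601
time_s: 10.78
tcp_pos: [0.4341, 0.2459, 0.1394]
eef_rot: [-0.421, 0.572, -0.412, -0.571]
ft_force: [-0.9, -0.7, 0.4]
grip_width: 0.0596
toolx [ 0.009  0.009 -1.   ]
t 10.8 tcp [0.4341 0.2459 0.1394] jaw 107.8 w 0.0596 ft [-0.9 -0.7  0.4] j6 -1.6
spin (tool x down): -0.2
slide after spin [10.95  0.19  1.87]
```

Tilt stays under 1°. Descending on the vial.

```bash
python3 -m pendant '{"grip":[6,6,6,6,6],"slide":[[1,0.2,1.8],[3,0,0],[3,0,0],[2.5,0,0],[0,0,0]],"spin":[0,0,0,0,0]}'
python3 -c "
from h import *
to([.4275,.264,.03],108)"
```

```text
time_s: 11.4
tcp_pos: [0.424, 0.2587, 0.0364]
eef_rot: [0.418, -0.57, 0.416, 0.572]
ft_force: [-0.4, -0.7, 0.4]
grip_width: 0.06
toolx [-0.002  0.004 -1.   ]
t 11.4 tcp [0.424  0.2587 0.0364] jaw 107.8 w 0.06 ft [-0.4 -0.7  0.4] j6 -1.57
spin (tool x down): -0.2
slide after spin [ 0.64 -0.49  0.39]
```

```bash
python3 -m pendant '{"grip":[6,6,4,2,2],"slide":[[0.6,-0.5,0.4],[0,0,0],[0,0,0],[0,0,0],[0,0,0]],"spin":[0,0,0,0,0]}'
python3 -m pendant '{"grip":[1.5,1.5,1.5],"slide":[[0,0,0],[0,0,0],[0,0,0]],"spin":[0,0,0]}'
python3 -c "
from h import *
to([.5683,-.3666,.12])"
```

```text
time_s: 12.02
tcp_pos: [0.4293, 0.2638, 0.0322]
eef_rot: [0.419, -0.57, 0.416, 0.571]
ft_force: [0.4, -0.9, -0.4]
grip_width: 0.021
time_s: 12.4
tcp_pos: [0.4293, 0.2639, 0.0325]
eef_rot: [0.419, -0.571, 0.415, 0.571]
ft_force: [0.1, 0.4, -0.4]
grip_width: 0.0213
toolx [ 0.002  0.005 -1.   ]
t 12.4 tcp [0.4293 0.2639 0.0325] jaw 107.7 w 0.0213 ft [ 0.1  0.4 -0.4] j6 -1.56
slide after spin [ -9.03   5.89 -64.26]
```

```bash
python3 -m pendant '{"grip":[1.5,1.5,1.5,1.5,1.5],"slide":[[-2.5,0,0],[-4,0,0],[-4,0,0],[-2,0,0],[0,0.3,-3]],"spin":[0,0,0,0,0]}'
python3 -m pendant '{"grip":[1.5,1.5,1.5,1.5,1.5],"slide":[[0,0.5,-5.5],[0,0.5,-5.5],[0,0.5,-5.5],[0,0.5,-5.5],[0,0.5,-5.5]],"spin":[0,0,0,0,0]}'
python3 -m pendant '{"grip":[1.5,1.5,1.5,1.5,1.5],"slide":[[0,0.5,-5.5],[0,0.5,-5.5],[0,0.5,-5.5],[0,0.5,-5.5],[0,0,-4]],"spin":[0,0,0,0,0]}'
python3 -c "
from h import *
to([.5683,-.3666,.12])"
```

```text
time_s: 13.02
tcp_pos: [0.4348, 0.2344, 0.1604]
eef_rot: [0.418, -0.571, 0.415, 0.572]
ft_force: [0.2, -0.2, -0.6]
grip_width: 0.0212
time_s: 13.65
tcp_pos: [0.4972, -0.0405, 0.1602]
eef_rot: [-0.417, 0.573, -0.412, -0.573]
ft_force: [1.0, -0.3, -0.8]
grip_width: 0.021
time_s: 14.28
tcp_pos: [0.5591, -0.3036, 0.1582]
eef_rot: [0.418, -0.572, 0.413, 0.573]
ft_force: [1.0, -0.7, -0.0]
grip_width: 0.0218
toolx [ 0.003  0.006 -1.   ]
t 14.3 tcp [ 0.5591 -0.3036  0.1582] jaw 108.0 w 0.0218 ft [ 1.  -0.7 -0. ] j6 -2.57
slide after spin [ 3.78  1.1  -6.29]
```

```bash
python3 -m pendant '{"grip":[1.5,1.5,1.5,1.5,1.5],"slide":[[0,0.5,-3.1],[0,0.5,-3.1],[3,0,0],[3,0,0],[3,0,0]],"spin":[0,0,0,0,0]}'
python3 -c "
from h import *
to([.5683,-.3666,.0365])"
```

```text
time_s: 14.9
tcp_pos: [0.5705, -0.3738, 0.0669]
eef_rot: [-0.419, 0.573, -0.415, -0.569]
ft_force: [0.1, 0.6, -0.7]
grip_width: 0.0218
toolx [ 0.009  0.001 -1.   ]
t 14.9 tcp [ 0.5705 -0.3738  0.0669] jaw 107.7 w 0.0218 ft [ 0.1  0.6 -0.7] j6 -2.63
slide after spin [3.04 0.02 0.76]
```

```bash
python3 -m pendant '{"grip":[1.5,1.5,1.5,1.5,1.5],"slide":[[0,0,0.8],[1.5,0,0],[1,0,0],[0.4,0,0],[0,0,0]],"spin":[0,0,0,0,0]}'
python3 -c "
from h import *
to([.5683,-.3666,.0362])"
```

```text
time_s: 15.52
tcp_pos: [0.5679, -0.3648, 0.0363]
eef_rot: [-0.419, 0.573, -0.415, -0.569]
ft_force: [0.0, 0.2, 0.2]
grip_width: 0.0211
toolx [ 0.008  0.002 -1.   ]
t 15.5 tcp [ 0.5679 -0.3648  0.0363] jaw 107.7 w 0.0211 ft [0.  0.2 0.2] j6 -2.63
slide after spin [ 0.01  0.01 -0.18]
```

Height matches the floor contact, and the vial's weight seems to be off the wrist. One small probe, then release.

```bash
python3 -m pendant '{"grip":[1.5],"slide":[[0.1,0,-0.1]],"spin":[0]}'
python3 -m pendant '{"grip":[1.5],"slide":[[0.1,0,0]],"spin":[0]}'
python3 -m pendant '{"grip":[1.5],"slide":[[0.1,0,0]],"spin":[0]}'
```

```text
time_s: 15.65
tcp_pos: [0.5684, -0.3657, 0.0359]
eef_rot: [-0.419, 0.573, -0.415, -0.569]
ft_force: [-1.1, 3.0, 5.7]
grip_width: 0.0214
time_s: 15.78
tcp_pos: [0.5684, -0.3657, 0.0359]
eef_rot: [-0.419, 0.573, -0.415, -0.569]
ft_force: [-1.7, 1.8, 6.6]
grip_width: 0.0214
time_s: 15.9
tcp_pos: [0.5684, -0.3657, 0.0359]
eef_rot: [-0.419, 0.573, -0.415, -0.569]
ft_force: [-1.6, 1.2, 4.7]
grip_width: 0.0211
```

```bash
python3 -m pendant '{"grip":[2.5,3.5,4.5,5,5],"slide":[[0,0,0],[0,0,0],[0,0,0],[0,0,0],[-1,0,0]],"spin":[0,0,0,0,0]}'
python3 -m pendant '{"grip":[6,6,6,6,6],"slide":[[-3,0,0],[-4,0,0],[-4,0,0],[0,0,0],[0,0,0]],"spin":[0,0,0,0,0]}'
python3 -c "
from h import *
c=cams.capture('side'); t=cams.capture('top'); cv2.imwrite('pics/s3.png',np.hstack([cv2.resize(c['img'][100:220,190:310,::-1],(400,400)),cv2.resize(t['img'][130:250,240:360,::-1],(400,400))]))
to([.5685,-.0015,.13],112)"
```

```text
time_s: 16.52
tcp_pos: [0.5681, -0.366, 0.0453]
eef_rot: [-0.419, 0.573, -0.415, -0.569]
ft_force: [0.2, -0.3, 0.8]
grip_width: 0.0498
time_s: 17.15
tcp_pos: [0.5676, -0.3665, 0.1611]
eef_rot: [-0.419, 0.574, -0.415, -0.569]
ft_force: [-0.8, -0.1, -0.9]
grip_width: 0.0601
toolx [ 0.009  0.001 -1.   ]
t 17.2 tcp [ 0.5678 -0.3667  0.1607] jaw 107.7 w 0.0599 ft [ 0.8  0.4 -0.5] j6 -2.63
spin (tool x down): -4.3
slide after spin [  3.12 -13.72  33.84]
```

View pics/s3.png

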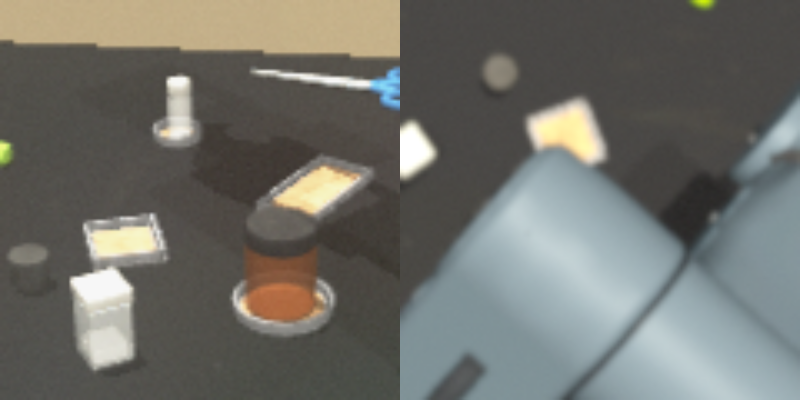

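The vial stands upright in the small holder (178,120 in the left crop). Next is the clear box.

```bash
python3 -m pendant '{"grip":[6,6,6,6,6],"slide":[[0,0,0],[0,-2,5],[0,-2,5],[0,-2,5],[0,-2,5]],"spin":[-4.3,0,0,0,0]}'
python3 -m pendant '{"grip":[6,6,6,6],"slide":[[0,-2,5],[0,-2,5],[0,-1.5,3.5],[0,0,0]],"spin":[0,0,0,0]}'
python3 -c "
from h import *
to([.5685,-.0015,.034],112)"
```

```text
time_s: 17.88
tcp_pos: [0.5643, -0.1492, 0.154]
eef_rot: [0.399, -0.585, 0.395, 0.586]
ft_force: [0.5, -0.1, 0.7]
grip_width: 0.0598
time_s: 18.38
tcp_pos: [0.5612, 0.0057, 0.1498]
eef_rot: [0.396, -0.582, 0.395, 0.591]
ft_force: [0.5, -0.8, 0.1]
grip_width: 0.0601
toolx [-0.009  0.009 -1.   ]
t 18.4 tcp [0.5612 0.0057 0.1498] jaw 112.0 w 0.0601 ft [ 0.5 -0.8  0.1] j6 -2.15
spin (tool x down): -0.0
slide after spin [11.57 -0.47 -1.08]
```

```bash
python3 -m pendant '{"grip":[6,6,6,6,6],"slide":[[1,-0.5,-1],[3,0,0],[3,0,0],[2.5,0,0],[0,0,0]],"spin":[0,0,0,0,0]}'
python3 -c "
from h import *
to([.5685,-.0015,.034],112)"
```

```text
time_s: 19.0
tcp_pos: [0.5717, -0.0096, 0.0475]
eef_rot: [0.398, -0.58, 0.398, 0.589]
ft_force: [0.3, -0.2, 0.0]
grip_width: 0.0601
toolx [-0.009  0.007 -1.   ]
t 19.0 tcp [ 0.5717 -0.0096  0.0475] jaw 111.5 w 0.0601 ft [ 0.3 -0.2  0. ] j6 -2.17
spin (tool x down): -0.5
slide after spin [ 1.36 -0.01  0.85]
```

```bash
python3 -m pendant '{"grip":[6,6,6],"slide":[[0.2,0,0.8],[1.1,0,0],[0,0,0]],"spin":[0,0,0]}'
python3 -m pendant '{"grip":[4.5,3.5,2.5,2.5,2.5],"slide":[[0,0,0],[0,0,0],[0,0,0],[0,0,0],[0,0,0]],"spin":[0,0,0,0,0]}'
python3 -c "
from h import *
to([.5820,-.1595,.1])"
```

```text
time_s: 19.38
tcp_pos: [0.5702, -0.0037, 0.035]
eef_rot: [0.399, -0.581, 0.398, 0.587]
ft_force: [-0.6, -0.1, -0.2]
grip_width: 0.0604
time_s: 20.0
tcp_pos: [0.5713, -0.0036, 0.0366]
eef_rot: [0.399, -0.582, 0.397, 0.586]
ft_force: [0.4, -0.1, -0.5]
grip_width: 0.037
toolx [-0.003  0.006 -1.   ]
t 20.0 tcp [ 0.5713 -0.0036  0.0366] jaw 111.4 w 0.037 ft [ 0.4 -0.1 -0.5] j6 -2.16
slide after spin [ -6.43   4.7  -14.86]
```

```bash
python3 -m pendant '{"grip":[2.5,2.5,2.5,2.5,2.5],"slide":[[0,0,0],[-2.5,0,0],[-2.5,0,0],[-1,0,0],[0,1.5,-5]],"spin":[0,0,0,0,2]}'
python3 -m pendant '{"grip":[2.5,2.5,2.5,2.5],"slide":[[0,1.5,-5],[0,1.5,-5],[0,0,0],[0,0,0]],"spin":[0,0,0,0]}'
python3 -c "
from h import *
to([.5820,-.1595,.0405],109.3)"
```

```text
time_s: 20.62
tcp_pos: [0.5743, -0.0534, 0.0967]
eef_rot: [0.408, -0.575, 0.407, 0.582]
ft_force: [1.3, -0.4, -1.8]
grip_width: 0.037
time_s: 21.12
tcp_pos: [0.5797, -0.163, 0.0945]
eef_rot: [0.409, -0.574, 0.407, 0.581]
ft_force: [-0.1, 0.5, 0.3]
grip_width: 0.0369
toolx [-0.007  0.007 -1.   ]
t 21.1 tcp [ 0.5797 -0.163   0.0945] jaw 109.5 w 0.0369 ft [-0.1  0.5  0.3] j6 -2.38
spin (tool x down): 0.2
slide after spin [ 5.4  -0.36  0.21]
```

```bash
python3 -m pendant '{"grip":[2.5,2.5,2.5,2.5,2.5],"slide":[[2,-0.2,0.2],[2,-0.1,0],[0.9,0,0],[0.1,0,0],[0,0,0]],"spin":[0,0,0,0,0]}'
python3 -c "
from h import *
to([.5820,-.1595,.0402],109.3)"
```

```text
time_s: 21.75
tcp_pos: [0.5808, -0.1536, 0.0433]
eef_rot: [0.407, -0.574, 0.406, 0.583]
ft_force: [-0.6, -0.4, 0.3]
grip_width: 0.037
toolx [-0.009  0.009 -1.   ]
t 21.8 tcp [ 0.5808 -0.1536  0.0433] jaw 109.9 w 0.037 ft [-0.6 -0.4  0.3] j6 -2.37
spin (tool x down): 0.6
slide after spin [ 0.31  0.08 -0.6 ]
```

```bash
python3 -m pendant '{"grip":[2.5,2.5],"slide":[[0,0.1,-0.6],[0.2,0,0]],"spin":[0.5,0]}'
python3 -m pendant '{"grip":[2.5],"slide":[[0.1,0,0]],"spin":[0]}'
python3 -m pendant '{"grip":[2.5],"slide":[[0.1,0,0]],"spin":[0]}'
python3 -m pendant '{"grip":[2.5],"slide":[[0.1,0,0]],"spin":[0]}'
```

```text
time_s: 22.0
tcp_pos: [0.5829, -0.1603, 0.0426]
eef_rot: [0.41, -0.574, 0.408, 0.58]
ft_force: [-0.4, 0.9, -1.1]
grip_width: 0.037
time_s: 22.12
tcp_pos: [0.583, -0.1606, 0.0417]
eef_rot: [0.41, -0.574, 0.408, 0.58]
ft_force: [-0.3, 0.3, 0.2]
grip_width: 0.0369
time_s: 22.25
tcp_pos: [0.583, -0.1607, 0.0408]
eef_rot: [0.41, -0.574, 0.408, 0.58]
ft_force: [-0.4, 0.2, 0.1]
grip_width: 0.0369
time_s: 22.38
tcp_pos: [0.583, -0.1607, 0.0399]
eef_rot: [0.41, -0.574, 0.408, 0.58]
ft_force: [-1.8, 1.2, 6.2]
grip_width: 0.0368
```

```bash
python3 -m pendant '{"grip":[4,5,6,6,6],"slide":[[0,0,0],[0,0,0],[0,0,0],[0,0,0],[-1,0,0]],"spin":[0,0,0,0,0]}'
python3 -m pendant '{"grip":[6,6,6,6,6],"slide":[[-3,0,0],[-4,0,0],[-4,0,0],[0,0,0],[0,0,0]],"spin":[0,0,0,0,0]}'
python3 -c "
from h import *
to([.5660,.1880,.13],0)
c=cams.capture('side'); cv2.imwrite('pics/s4.png',cv2.resize(c['img'][100:280,170:350,::-1],(600,600)))"
```

```text
time_s: 23.0
tcp_pos: [0.5825, -0.1605, 0.0495]
eef_rot: [0.41, -0.573, 0.408, 0.581]
ft_force: [-0.7, 0.2, 0.5]
grip_width: 0.06
time_s: 23.62
tcp_pos: [0.5836, -0.1615, 0.1656]
eef_rot: [0.41, -0.574, 0.408, 0.58]
ft_force: [-0.4, -0.0, -0.3]
grip_width: 0.0597
toolx [-0.006  0.007 -1.   ]
t 23.6 tcp [ 0.5836 -0.1615  0.1656] jaw 109.3 w 0.0597 ft [-0.4 -0.  -0.3] j6 -2.37
spin (tool x down): -70.7
slide after spin [  3.47 -34.96   1.73]
```

View pics/s4.png

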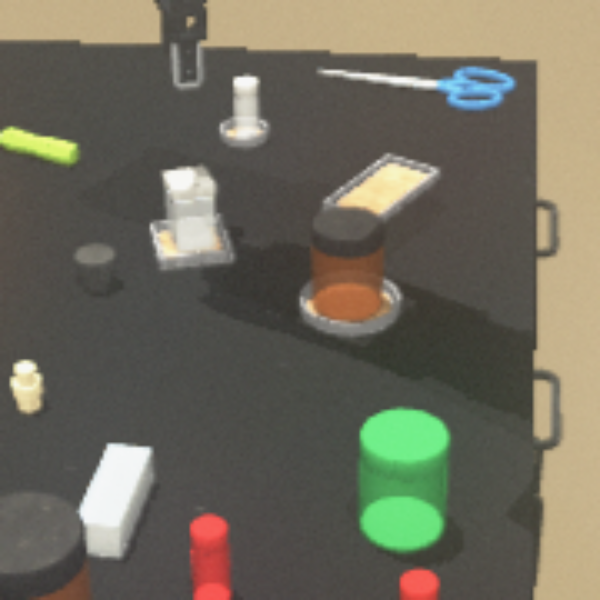

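The clear box stands in the square holder (190,215). Next are the slides.

```bash
python3 -m pendant '{"grip":[6,6,6,6,6],"slide":[[0,0,0],[0,0,0],[0,0,0],[0,0,0],[0,0,0]],"spin":[-10.5,-10.5,-10.5,-10.5,-10.5]}'
python3 -m pendant '{"grip":[6,6,6,6,6],"slide":[[0,0,0],[0,0,0],[0,-5,0.2],[0,-5,0.2],[0,-5,0.2]],"spin":[-10.5,-8.7,0,0,0]}'
python3 -m pendant '{"grip":[6,6,6,6,6],"slide":[[0,-5,0.2],[0,-5,0.2],[0,-5,0.2],[0,-4,0.2],[0,0,0]],"spin":[0,0,0,0,0]}'
python3 -c "
from h import *
to([.5660,.1880,.0145],179)"
```

```text
time_s: 24.3
tcp_pos: [0.596, -0.0868, 0.1448]
eef_rot: [0.102, -0.684, 0.207, 0.692]
ft_force: [-0.5, 0.6, -0.4]
grip_width: 0.0596
time_s: 24.92
tcp_pos: [0.6013, 0.1131, 0.0714]
eef_rot: [-0.028, -0.691, 0.158, 0.705]
ft_force: [-0.0, 0.3, -0.6]
grip_width: 0.0598
time_s: 25.55
tcp_pos: [0.6221, 0.3, 0.0116]
eef_rot: [-0.036, -0.686, 0.159, 0.709]
ft_force: [-1.2, -1.0, 0.4]
grip_width: 0.0602
toolx [-0.056 -0.269 -0.962]
t 25.6 tcp [0.6221 0.3    0.0116] jaw 169.8 w 0.0602 ft [-1.2 -1.   0.4] j6 -2.45
spin (tool x down): -9.2
slide after spin [ 2.86 10.93  5.42]
```

The wrist hit its range limit (I chose the wrong spin direction), so the tool tilted and sank. Looking before I move anything else.

```bash
python3 -c "
from h import *
print(ctrl.sense()['joint_pos'])
c=cams.capture('side'); cv2.imwrite('pics/s5.png',cv2.resize(c['img'][:,:,::-1],(800,600)))"
```

```text
[ 0.38393011  0.96132239  1.23406689 -0.25676054  1.11660636 -2.44823567]
```

View pics/s5.png

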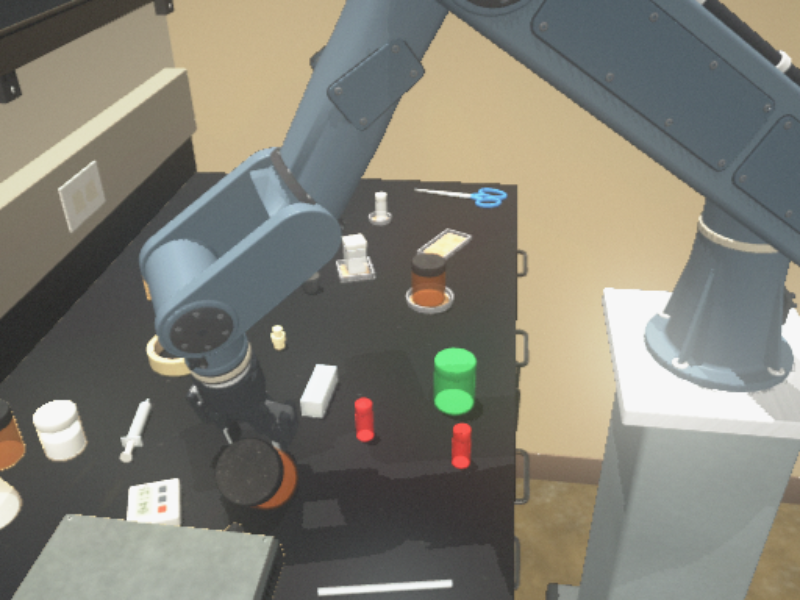

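```bash
python3 -c "
from h import *
c=cams.capture('side'); a=cv2.resize(c['img'][220:340,90:230,::-1],(700,600),interpolation=cv2.INTER_CUBIC);cv2.imwrite('pics/s6.png',a)"
```

```text
(no output)
```

View pics/s6.png

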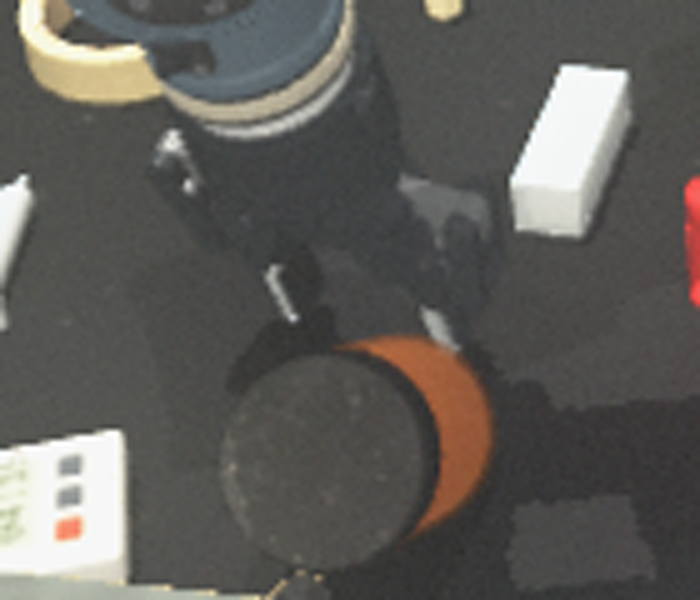

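The large brown look-alike has been knocked onto its side, lying at about (330,450) in the crop with its cap toward the camera. The slide box looks untouched. First I lift straight up, then recover the tool tilt.

```bash
python3 -c "
from h import *
to([.60,.28,.14]); to([.56,.2,.26])"
```

```text
toolx [-0.057 -0.269 -0.961]
t 25.6 tcp [0.6223 0.297  0.0125] jaw 169.7 w 0.06 ft [ 0.2  0.6 -0.1] j6 -2.45
slide after spin [-11.67   5.5    1.99]
toolx [-0.057 -0.269 -0.961]
t 25.6 tcp [0.6223 0.297  0.0125] jaw 169.7 w 0.06 ft [ 0.2  0.6 -0.1] j6 -2.45
slide after spin [-20.82  17.06   4.58]
```

```bash
python3 -m pendant '{"grip":[6,6,6,6,6],"slide":[[-2,1,0.3],[-4,2,0.7],[-4,2,0.7],[-4,4,1],[-4,5,1]],"spin":[0,0,0,0,0]}'
python3 -m pendant '{"grip":[6,6,6,6],"slide":[[-3,3,0.7],[0,0,0],[0,0,0],[0,0,0]],"spin":[10,10,10,10]}'
python3 -c "
from h import *
to([.56,.2,.26]); print(ctrl.sense()['joint_pos'])
c=cams.capture('side'); a=cv2.resize(c['img'][180:340,90:300,::-1],(780,600),interpolation=cv2.INTER_CUBIC);cv2.imwrite('pics/s7.png',a)"
```

```text
time_s: 26.28
tcp_pos: [0.5703, 0.2129, 0.228]
eef_rot: [-0.034, -0.683, 0.164, 0.711]
ft_force: [0.7, -0.1, 0.4]
grip_width: 0.06
time_s: 26.78
tcp_pos: [0.5584, 0.1836, 0.2813]
eef_rot: [-0.217, 0.653, -0.406, -0.601]
ft_force: [-0.4, -0.8, -0.4]
grip_width: 0.06
toolx [-0.052 -0.27  -0.962]
t 26.8 tcp [0.5584 0.1836 0.2813] jaw 128.3 w 0.06 ft [-0.4 -0.8 -0.4] j6 -1.9
slide after spin [ 1.6  -1.51  1.56]
[ 0.25082687  0.50337692  1.3838861  -0.2556428   1.3819503  -1.90458735]
```

View pics/s7.png

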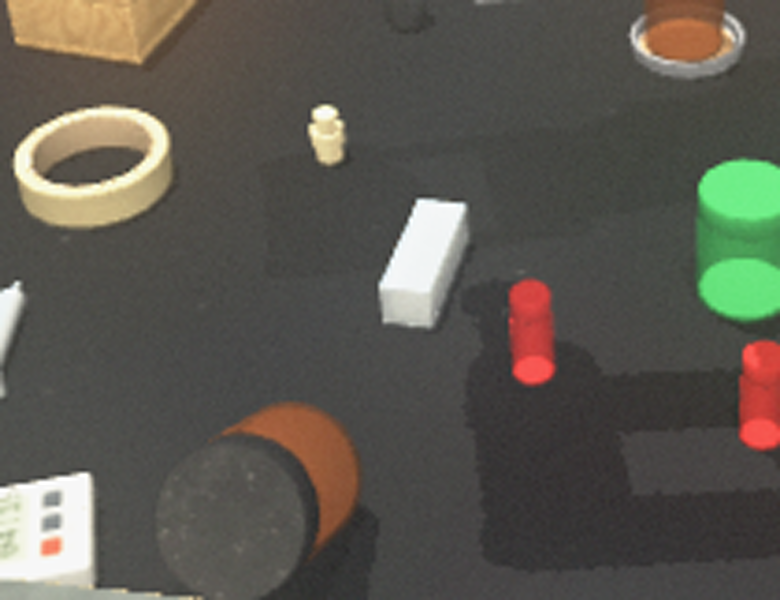

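```bash
for i in 1; do
python3 -m pendant '{"grip":[6,6,6,6,6],"slide":[[0,0,0],[0,0,0],[0,0,0],[0,0,0],[0,0,0]],"spin":[10.6,10.6,10.6,10.6,10.6]}'
python3 -m pendant '{"grip":[6,6,6,6,6],"slide":[[0,0,0],[0,0,0],[0,0,0],[0,0,0],[0,0,0]],"spin":[10.6,10.6,10.6,10.6,10.6]}'
python3 -m pendant '{"grip":[6,6,6,6,6],"slide":[[0,0,0],[0,0,0],[0,0,0],[0,0,0],[0,0,0]],"spin":[10.6,10.6,10.6,10.6,10.6]}'
python3 -m pendant '{"grip":[6,6,6,6,6],"slide":[[0,0,0],[0,0,0],[0,0,0],[0,0,0],[0,0,0]],"spin":[10.6,10.6,10.6,10.6,10.6]}'
done | grep tcp
python3 -c "
from h import *
to([.56,.2,.26]); print(ctrl.sense()['joint_pos'])"
```

```text
tcp_pos: [0.5552, 0.1757, 0.2887]
tcp_pos: [0.5518, 0.1683, 0.2953]
tcp_pos: [0.5482, 0.1609, 0.3018]
tcp_pos: [0.5444, 0.1537, 0.3082]
toolx [-0.047 -0.268 -0.962]
t 29.3 tcp [0.5444 0.1537 0.3082] jaw -86.9 w 0.0603 ft [ 0.1  0.3 -0.3] j6 1.79
slide after spin [ 3.33  2.01 -5.66]
[ 0.20792792  0.439647    1.41796633 -0.25973623  1.39487184  1.7936362 ]
```

```bash

python3 -m pendant '{"grip":[6,6,6,6,6],"slide":[[0,0,0],[0,0,0],[0,0,0],[0,0,0],[0,0,0]],"spin":[10.6,10.6,10.6,10.6,10.6]}' | grep tcp
python3 -m pendant '{"grip":[6,6],"slide":[[0,0,0],[0,0,0]],"spin":[10.6,10.6]}'
python3 -c "
from h import *
to([.56,.2,.26]); print(ctrl.sense()['joint_pos'])"
python3 -m pendant '{"grip":[6],"slide":[[0,0,0]],"spin":[10.6]}'
python3 -c "
from h import *
to([.56,.2,.26]); print(ctrl.sense()['joint_pos'])"
```

```text
tcp_pos: [0.5405, 0.1465, 0.3146]
time_s: 30.2
tcp_pos: [0.5499, 0.092, 0.3329]
eef_rot: [-0.209, -0.654, -0.073, 0.723]
ft_force: [0.7, -0.0, -0.3]
grip_width: 0.0597
toolx [-0.057 -0.208 -0.977]
t 30.2 tcp [0.5499 0.092  0.3329] jaw -157.5 w 0.0597 ft [ 0.7 -0.  -0.3] j6 2.85
slide after spin [  4.82 -10.56  -6.  ]
[ 0.07180436  0.38755367  1.42274986 -0.20746259  1.4077296   2.85077363]
time_s: 30.32
tcp_pos: [0.552, 0.0462, 0.3446]
eef_rot: [-0.155, -0.67, -0.048, 0.725]
ft_force: [-0.0, 0.0, -0.0]
grip_width: 0.06
toolx [-0.055 -0.16  -0.986]
t 30.3 tcp [0.552  0.0462 0.3446] jaw -163.8 w 0.06 ft [-0.  0. -0.] j6 2.85
slide after spin [  5.82 -15.5   -5.86]
[-0.03252981  0.35895972  1.42848966 -0.16515526  1.40678693  2.85099872]
```

```bash

python3 -m pendant '{"grip":[6,6,6],"slide":[[1,0,0],[1,0,0],[1,0,0]],"spin":[10.6,10.6,10.6]}'
python3 -c "
from h import *
to([.56,.2,.26]); print(ctrl.sense()['joint_pos'])"
```

```text
time_s: 30.7
tcp_pos: [0.521, -0.0902, 0.3324]
eef_rot: [0.021, -0.704, 0.033, 0.709]
ft_force: [0.3, -0.4, -0.5]
grip_width: 0.0602
toolx [-0.007 -0.018 -1.   ]
t 30.7 tcp [ 0.521  -0.0902  0.3324] jaw 175.6 w 0.0602 ft [ 0.3 -0.4 -0.5] j6 2.85
slide after spin [  6.71 -29.36  -1.71]
[-0.3724316   0.29610354  1.54782779 -0.0195103   1.29740648  2.85099742]
```

Tilt is back to about 1°. Unwinding the wrist with negative spin to mid-range.

```bash

python3 -m pendant '{"grip":[6,6,6,6,6],"slide":[[0,0,0],[0,0,0],[0,0,0],[0,0,0],[0,0,0]],"spin":[-10.5,-10.5,-10.5,-10.5,-10.5]}' | grep tcp
python3 -m pendant '{"grip":[6,6,6,6,6],"slide":[[0,0,0],[0,0,0],[0,0,0],[0,0,0],[0,0,0]],"spin":[-10.5,-10.5,-10.5,-10.5,-10.5]}' | grep tcp
python3 -m pendant '{"grip":[6,6,6,6,6],"slide":[[0,0,0],[0,0,0],[0,0,0],[0,0,0],[0,0,0]],"spin":[-10.5,-10.5,-10.5,-10.5,-10.5]}' | grep tcp
python3 -m pendant '{"grip":[6,6],"slide":[[0,0,0],[0,0,0]],"spin":[-10.5,-10.5]}' | grep tcp
python3 -c "
from h import *
to([.566,.188,.13],179); print(ctrl.sense()['joint_pos'])
v={'top':cams.capture('top'),'side':cams.capture('side')}
for q in fit('glass_slides',(.565,.188),v):print(q)
for n in v:
  for d in find_in(n,'brown_jar'): print(n,np.round(d['xyz'],3),d['confidence'])
a=np.hstack([v['top']['img'][130:250,90:250,::-1],v['side']['img'][200:320,80:240,::-1]]);cv2.imwrite('pics/s8.png',cv2.resize(a,(800,300),interpolation=cv2.INTER_CUBIC))
"
```

```text
tcp_pos: [0.5118, -0.0992, 0.3372]
tcp_pos: [0.5045, -0.1025, 0.3425]
tcp_pos: [0.4971, -0.1056, 0.3478]
tcp_pos: [0.4941, -0.1068, 0.3499]
toolx [ 0.002 -0.028 -1.   ]
t 32.8 tcp [ 0.4941 -0.1068  0.3499] jaw -1.9 w 0.0602 ft [ 0.3 -0.6  0.5] j6 -0.38
spin (tool x down): -0.9
slide after spin [21.17 30.2   6.61]
[-0.41981968  0.2393937   1.5800338  -0.02553753  1.30926018 -0.38069042]
(['top', 'side'], array([  0.5679,   0.1897, 177.1117]), np.float64(0.883))
(['top'], array([  0.5671,   0.1889, 173.6268]), np.float64(0.822))
(['side'], array([  0.5681,   0.1895, 177.4488]), np.float64(0.951))
top [0.376 0.174 0.077] 0.87
top [0.58  0.407 0.077] 0.78
top [ 0.436 -0.079  0.078] 0.5
side [0.384 0.2   0.06 ] 0.71
side [ 0.443 -0.058  0.054] 0.67
side [0.584 0.445 0.074] 0.61
side [ 0.585 -0.148  0.044] 0.57
```

View pics/s8.png

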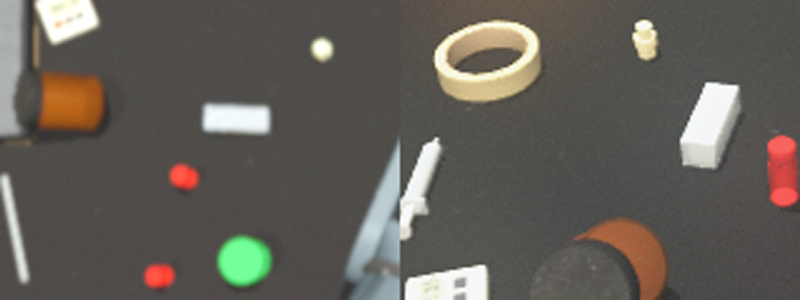

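The large jar lies along y with its cap toward the notebook, and the slides are undisturbed. Finishing the slides first.

```bash

python3 -m pendant '{"grip":[6,6,6,6,6],"slide":[[2.5,5,1.1],[2.5,5,1.1],[2.5,5,1.1],[2.5,5,1.1],[2.5,5,1.1]],"spin":[0,0,0,0,0]}'
python3 -m pendant '{"grip":[6,6,6,6],"slide":[[2,4,1],[3,0,0],[0,0,0],[0,0,0]],"spin":[0,0,0,0]}'
python3 -c "
from h import *
to([.568,.189,.0145],178); print(ctrl.sense()['joint_pos'])"
```

```text
time_s: 33.75
tcp_pos: [0.5676, 0.1382, 0.2172]
eef_rot: [0.711, 0.009, 0.702, -0.031]
ft_force: [0.5, -0.2, 0.8]
grip_width: 0.0598
time_s: 34.25
tcp_pos: [0.5807, 0.1812, 0.163]
eef_rot: [0.711, 0.008, 0.703, -0.03]
ft_force: [0.6, 0.2, -0.4]
grip_width: 0.0598
toolx [ 0.01  -0.031 -0.999]
t 34.2 tcp [0.5807 0.1812 0.163 ] jaw -3.1 w 0.0598 ft [ 0.6  0.2 -0.4] j6 0.21
spin (tool x down): -1.1
slide after spin [14.8   1.19 -1.47]
[ 0.13465291  0.59838758  1.54646881 -0.03876111  0.99142941  0.2107125 ]
```

```bash

python3 -m pendant '{"grip":[6,6,6,6,6],"slide":[[2,0.7,-1.5],[3,0.3,0],[3,0,0],[2.5,0,0],[0,0,0]],"spin":[-1,0,0,0,0]}'
python3 -c "
from h import *
to([.568,.189,.0145],178)"
```

```text
time_s: 34.88
tcp_pos: [0.5747, 0.1865, 0.0647]
eef_rot: [0.717, 0.006, 0.697, -0.026]
ft_force: [0.5, -0.4, 0.7]
grip_width: 0.0599
toolx [ 0.027 -0.029 -0.999]
t 34.9 tcp [0.5747 0.1865 0.0647] jaw -2.5 w 0.0599 ft [ 0.5 -0.4  0.7] j6 0.22
spin (tool x down): -0.5
slide after spin [ 4.99  0.37 -0.82]
```

```bash

python3 -m pendant '{"grip":[6,6,6,6],"slide":[[1,0.3,-0.8],[2,0,0],[1.6,0,0],[0,0,0]],"spin":[0,0,0,0]}'
python3 -c "
from h import *
to([.568,.189,.0145],178)
c=cams.capture('side'); a=cv2.resize(c['img'][190:290,170:290,::-1],(720,600),interpolation=cv2.INTER_CUBIC);cv2.imwrite('pics/s9.png',a)"
```

```text
time_s: 35.38
tcp_pos: [0.5707, 0.1888, 0.022]
eef_rot: [0.72, 0.007, 0.694, -0.026]
ft_force: [-0.4, 0.0, 0.3]
grip_width: 0.0594
toolx [ 0.036 -0.028 -0.999]
t 35.4 tcp [0.5707 0.1888 0.022 ] jaw -2.6 w 0.0594 ft [-0.4  0.   0.3] j6 0.24
spin (tool x down): -0.6
slide after spin [ 0.74  0.03 -0.29]
```

View pics/s9.png

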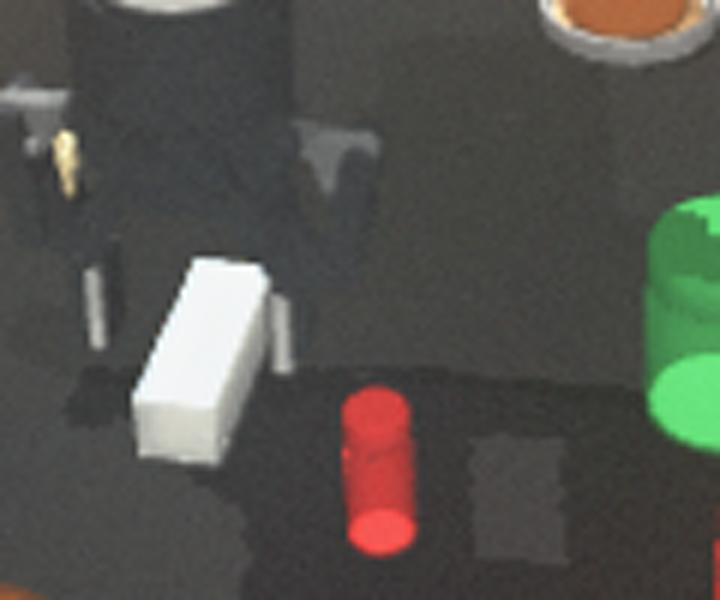

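```bash

python3 -m pendant '{"grip":[6,6,5,4,3],"slide":[[0.3,0,-0.3],[0.6,0,0],[0,0,0],[0,0,0],[0,0,0]],"spin":[0,0,0,0,0]}'
python3 -m pendant '{"grip":[2,2,2,2],"slide":[[0,0,0],[0,0,0],[0,0,0],[0,0,0]],"spin":[0,0,0,0]}'
python3 -c "
from h import *
to([.430,-.2688,.1],153)"
```

```text
time_s: 36.05
tcp_pos: [0.5693, 0.1891, 0.0147]
eef_rot: [0.721, 0.007, 0.692, -0.026]
ft_force: [-0.3, -0.6, -0.4]
grip_width: 0.0304
time_s: 36.55
tcp_pos: [0.5695, 0.1891, 0.015]
eef_rot: [0.721, 0.007, 0.692, -0.026]
ft_force: [-0.0, 1.3, 0.7]
grip_width: 0.0291
toolx [ 0.041 -0.027 -0.999]
t 36.5 tcp [0.5695 0.1891 0.015 ] jaw -2.6 w 0.0291 ft [-0.   1.3  0.7] j6 0.24
spin (tool x down): 24.4
slide after spin [ -6.96 -47.33   8.7 ]
```

```bash

python3 -m pendant '{"grip":[2,2,2,2,2],"slide":[[-2,0,0],[-3.5,0,0],[-4,0,0],[-4,0,0],[0,0,0]],"spin":[0,0,0,8,8.3]}'
python3 -m pendant '{"grip":[2,2,2,2,2],"slide":[[0,0,0],[0,-4,0.8],[0,-5,0.9],[0,-5,0.9],[0,-5,0.9]],"spin":[8,0,0,0,0]}'
python3 -m pendant '{"grip":[2,2,2,2,2],"slide":[[0,-5,0.9],[0,-5,0.9],[0,-5,0.9],[0,-5,0.9],[0,-3,0.5]],"spin":[0,0,0,0,0]}'
python3 -c "
from h import *
to([.430,-.2688,.1],153); print(ctrl.sense()['joint_pos'])"
```

```text
time_s: 37.17
tcp_pos: [0.5642, 0.1931, 0.1582]
eef_rot: [0.713, 0.113, 0.68, -0.126]
ft_force: [0.1, -0.3, -0.5]
grip_width: 0.0286
time_s: 37.8
tcp_pos: [0.5083, 0.0077, 0.1682]
eef_rot: [0.709, 0.163, 0.665, -0.171]
ft_force: [-0.2, 0.6, -0.2]
grip_width: 0.0287
time_s: 38.42
tcp_pos: [0.4372, -0.2241, 0.1768]
eef_rot: [0.712, 0.162, 0.661, -0.172]
ft_force: [0.5, 0.7, -0.0]
grip_width: 0.0289
toolx [ 0.066 -0.031 -0.997]
t 38.4 tcp [ 0.4372 -0.2241  0.1768] jaw -27.3 w 0.0289 ft [ 0.5  0.7 -0. ] j6 -0.26
spin (tool x down): -0.3
slide after spin [ 7.74 -4.33  0.83]
[-0.71371005  0.42163659  1.87814443  0.02882697  0.77143387 -0.25663359]
```

```bash

python3 -m pendant '{"grip":[2,2,2,2,2],"slide":[[0,-2,0.5],[0,-2,0.3],[2.5,0,0],[2.5,0,0],[2.5,0,0]],"spin":[0,0,0,0,0]}'
python3 -m pendant '{"grip":[2,2,2,2,2],"slide":[[2,0,0],[0,0,0],[0,0,0],[0,0,0],[0,0,0]],"spin":[0,0,0,0,0]}'
python3 -c "
from h import *
to([.430,-.2688,.019],153.2)
c=cams.capture('side'); a=cv2.resize(c['img'][115:195,220:326,::-1],(795,600),interpolation=cv2.INTER_CUBIC);cv2.imwrite('pics/s10.png',a)"
```

```text
time_s: 39.05
tcp_pos: [0.4321, -0.2732, 0.1092]
eef_rot: [0.716, 0.161, 0.656, -0.177]
ft_force: [0.1, 0.6, -0.7]
grip_width: 0.029
time_s: 39.67
tcp_pos: [0.4345, -0.2747, 0.0926]
eef_rot: [0.718, 0.16, 0.654, -0.178]
ft_force: [-1.1, -0.7, -0.4]
grip_width: 0.0288
toolx [ 0.081 -0.046 -0.996]
t 39.7 tcp [ 0.4345 -0.2747  0.0926] jaw -27.6 w 0.0288 ft [-1.1 -0.7 -0.4] j6 -0.35
spin (tool x down): -0.8
slide after spin [ 7.26  0.35 -1.35]
```

View pics/s10.png

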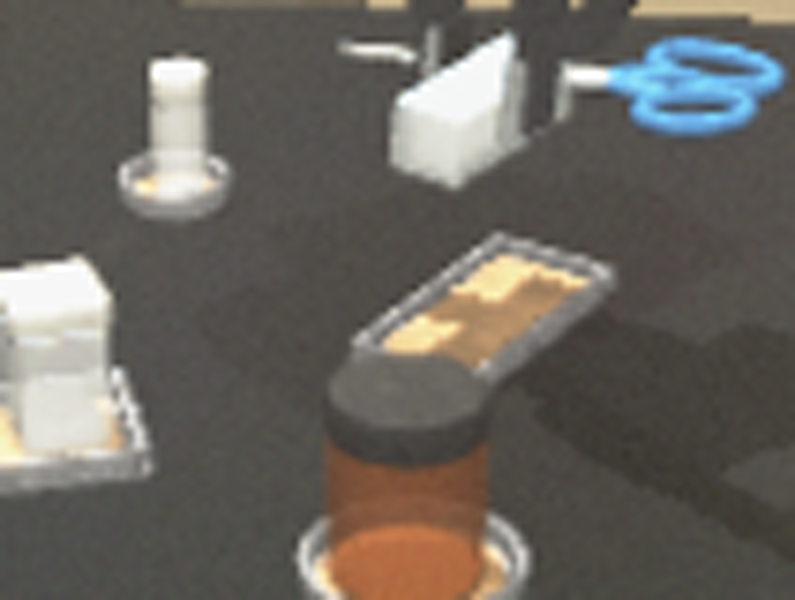

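```bash

python3 -m pendant '{"grip":[2,2,2],"slide":[[2.5,0.2,-0.7],[2.5,0.1,-0.6],[1.3,0,-0.1]],"spin":[0,-0.8,0]}'
python3 -c "
from h import *
to([.430,-.2688,.019],153.2)"
```

```text
time_s: 40.1
tcp_pos: [0.4306, -0.2704, 0.0295]
eef_rot: [0.721, 0.153, 0.653, -0.174]
ft_force: [0.2, 0.2, -1.0]
grip_width: 0.0288
toolx [ 0.086 -0.051 -0.995]
t 40.1 tcp [ 0.4306 -0.2704  0.0295] jaw -26.8 w 0.0288 ft [ 0.2  0.2 -1. ] j6 -0.39
spin (tool x down): 0.0
slide after spin [ 1.04  0.12 -0.23]
```

```bash

python3 -m pendant '{"grip":[2,2],"slide":[[0.5,0.1,-0.2],[0.3,0,0]],"spin":[0,0]}'
python3 -m pendant '{"grip":[2],"slide":[[0.2,0,0]],"spin":[0]}'
python3 -m pendant '{"grip":[2],"slide":[[0.15,0,0]],"spin":[0]}'
```

```text
time_s: 40.35
tcp_pos: [0.4303, -0.2693, 0.0209]
eef_rot: [0.721, 0.153, 0.653, -0.174]
ft_force: [0.5, -0.5, -1.0]
grip_width: 0.0286
time_s: 40.48
tcp_pos: [0.4307, -0.2693, 0.0197]
eef_rot: [0.721, 0.153, 0.653, -0.174]
ft_force: [-1.7, 3.1, 18.1]
grip_width: 0.0287
time_s: 40.6
tcp_pos: [0.4307, -0.2692, 0.0197]
eef_rot: [0.721, 0.153, 0.653, -0.174]
ft_force: [-3.0, 1.4, 15.7]
grip_width: 0.029
```

```bash

python3 -m pendant '{"grip":[3,3.5,4,4.5],"slide":[[0,0,0],[0,0,0],[0,0,0],[0,0,0]],"spin":[0,0,0,0]}'
python3 -m pendant '{"grip":[5,6,6,6,6],"slide":[[-1,0,0],[-3,0,0],[-4,0,0],[-4,0,0],[-3,0,0]],"spin":[0,0,0,0,0]}'
python3 -c "
from h import *
to([.5,.0,.25])
v={'top':cams.capture('top'),'side':cams.capture('side')}
c=v['side']; a=cv2.resize(c['img'][115:215,220:340,::-1],(720,600),interpolation=cv2.INTER_CUBIC);cv2.imwrite('pics/s11.png',a)
print(ctrl.sense()['joint_pos'])
for q in fit('glass_slides',(.43,-.269),v):print(q)"
```

```text
time_s: 41.1
tcp_pos: [0.4319, -0.2704, 0.0214]
eef_rot: [0.723, 0.152, 0.651, -0.175]
ft_force: [0.5, -0.0, 0.0]
grip_width: 0.0449
time_s: 41.72
tcp_pos: [0.4167, -0.2609, 0.1741]
eef_rot: [0.721, 0.153, 0.653, -0.174]
ft_force: [1.1, -0.7, -1.9]
grip_width: 0.06
toolx [ 0.086 -0.051 -0.995]
t 41.7 tcp [ 0.4167 -0.2609  0.1741] jaw -26.8 w 0.06 ft [ 1.1 -0.7 -1.9] j6 -0.36
slide after spin [-8.18 26.99 -3.53]
[-0.80267543  0.41718351  1.89729807  0.03949988  0.72477056 -0.36376182]
(['side'], array([  0.4328,  -0.2768, 154.8394]), np.float64(0.929))
```

View pics/s11.png

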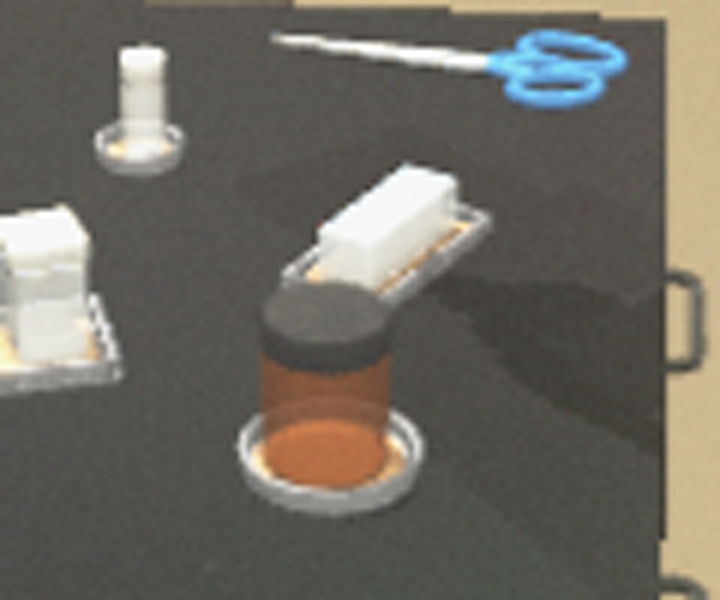

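All four are in their holders, and the slides lie flat. About 60 s remain, so I'll make one bounded attempt to right the look-alike I knocked over. First I level the tool by pushing against the inner reach limit.

```bash

python3 -m pendant '{"grip":[8.5,8.5,8.5],"slide":[[-2,0,-4],[-2,0,-4],[0,0,-4]],"spin":[0,0,0]}'
python3 -c "
from h import *
to([.5,.0,.25]);print(ctrl.sense()['joint_pos'])"
python3 -m pendant '{"grip":[8.5],"slide":[[0,0,-4]],"spin":[0]}'
python3 -c "
from h import *
to([.5,.0,.25]);print(ctrl.sense()['joint_pos'])
v={'top':cams.capture('top'),'side':cams.capture('side')}
for n in v:
  for d in regions_of(n,'brown_jar'):
    m=d['mask'].astype(np.uint8); k=max(cv2.findContours(m,0,2)[0],key=cv2.contourArea); print(n,d['confidence'],[np.round(u,1) for u in cv2.minAreaRect(k)])
def ray(c,u,z):
    r=cv2.Rodrigues(np.array(c['rvec']))[0]; o=-r.T@c['tvec']; d=r.T@np.linalg.inv(K(c))@[u[0],u[1],1]; return o+d*(z-o[2])/d[2]
import pickle; pickle.dump(v,open('v.pkl','wb'))
a=np.hstack([v['top']['img'][140:220,80:180,::-1],v['side']['img'][250:340,90:200,::-1][:80,:100]]);cv2.imwrite('pics/s12.png',cv2.resize(a,(800,320),interpolation=cv2.INTER_CUBIC))"
```

```text
time_s: 42.3
tcp_pos: [0.3053, -0.2045, 0.198]
eef_rot: [0.72, 0.153, 0.655, -0.173]
ft_force: [-0.6, -0.0, 0.4]
grip_width: 0.0851
toolx [ 0.083 -0.048 -0.995]
t 42.3 tcp [ 0.3053 -0.2045  0.198 ] jaw -26.7 w 0.0851 ft [-0.6 -0.   0.4] j6 -0.51
slide after spin [-4.54 26.99  8.69]
[-0.92836317  0.22715497  2.15025574  0.06020419  0.67627235 -0.50806132]
time_s: 42.42
tcp_pos: [0.2683, -0.1853, 0.1933]
eef_rot: [0.719, 0.153, 0.655, -0.172]
ft_force: [-0.5, -1.1, -0.2]
grip_width: 0.0849
toolx [ 0.082 -0.046 -0.996]
t 42.4 tcp [ 0.2683 -0.1853  0.1933] jaw -26.6 w 0.0849 ft [-0.5 -1.1 -0.2] j6 -0.59
slide after spin [-4.61 26.93 12.89]
[-0.99289261  0.18602411  2.24533016  0.07355478  0.62768776 -0.58562231]
top 0.87 [array([188., 234.]), array([16., 18.]), np.float64(90.0)]
top 0.72 [array([266.5, 213.5]), array([17., 17.]), np.float64(90.0)]
top 0.2 [array([353., 174.]), array([ 8. , 10.7]), np.float64(63.4)]
side 0.97 [array([158.5, 312.5]), array([42.4, 59.4]), np.float64(45.0)]
side 0.86 [array([290.3, 243.6]), array([26.5, 42.9]), np.float64(3.0)]
side 0.67 [array([273.5, 179. ]), array([34., 21.]), np.float64(90.0)]
```

View pics/s12.png

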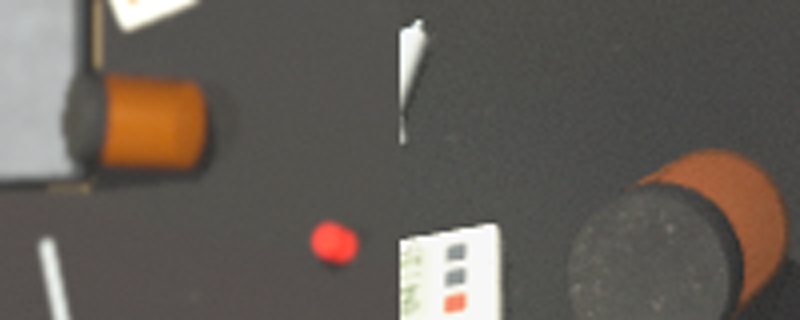

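Righting the jar would mean pivoting glass in the jaws beside the notebook with a tool tilted 5°. That could well end in a drop, so I'm leaving it where it lies, at rest against the notebook (crop 135,120), and reporting it. The arm is clear of everything, so I'm handing in.

```bash
python3 -c "
from plant import ctrl
s=ctrl.sense();print(s['time_s'],s['ft_force'],s['joint_pos']);print(ctrl.close_job())"
```

```text
42.625 [ 0.49066224 -0.66235734 -0.28005894] [-0.99199784  0.1867988   2.24240196  0.07344672  0.62895599 -0.58271639]
the job is handed in; nothing more can be done
None
```

All four containers are in their holders, but on the way to the slides I knocked over a look-alike that was not part of the job. The job took 42.6 s, and the arm was touching nothing when I handed in.

**Placed:** I put them away in the order jar, vial, clear box, slides. I lowered each one until the wrist felt the floor, then let go. The last pictures show all four standing upright or lying flat inside their holders. The slide box was held about 3° off level just before release and settled flat. The rubber stopper and brass fitting were not touched.

**What went wrong:**
- **Large brown jar knocked over:** I turned the wrist the wrong way and ran it into its range limit. The tool tilted about 16° and sank, and it toppled the larger brown jar. That jar now lies on its side against the notebook, roughly 9 cm from where it stood. I did not try to right it, because the tool was still tilted 5° and I could easily have dropped it. Someone needs to stand it up and check it for damage.
- **Joint 6 at its limit:** its reading was 2.851 against a limit of 2.85 while I was levelling the tool. It also sat at the opposite limit during the mistake.
- **Hard press on the brown jar:** setting it down gave a brief 53 N wrist reading. That is under the 120 N wrist limit, but firmer than I intended.

**Checks that disagreed:** The last position fits used the side camera only. They put the brown jar and the slide box 8–9 mm off the holder centre, but the fits assume the container stands on the worktop, not 4 mm up on the holder floor. The pictures show both inside their rims.

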